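# Clip the snap hook onto the bench anchor

### The arm

A 6-joint arm with a two-finger parallel gripper is mounted at the origin on the work surface. World frame = base frame: x ahead of the robot, y to its left, z up, the work surface at z = 0. Lengths are in mm, angles in degrees, forces in N, time in s.
With the tool pointing down it reaches from about 275 to 775 mm from the base axis. Payload 14.6 kg.
Tool frame: the origin (TCP) lies midway between the tips of the shut fingers; the grasp point (between the pads) lies 19 mm behind it; z points along the fingers, y is the line along which they close (so a half turn about z gives the same grasp; the last joint's range is limited). The gripper opens to 85 mm and grips with 20 to 120 N. Pads are 22 mm wide; open, the fingers measure 114 mm over their backs; the gripper's body (76 mm by 85 mm) begins 54 mm behind the grasp point. The pads swing forward as they close: fully open they stand 13 mm farther back than shut.
Start: joints at [-75.59, 15.075, -2.767, 72.158, 0, 81.102], TCP at [207.722, -482.161, 231.278] pointing down, gripper open.
Joint ranges: [-151.79, 151.79], [-50.71, 97.33], [-67.44, 78.34], [-121.81, 120.89], [-77.56, 73.72], [-180, 180]. Speed limits (degrees/s): [108.29, 108.29, 147.25, 159.86, 180, 180].

### API

Orientations are given as a 3x3 rotation matrix whose columns are the frame's x, y, z axes.
In Python, from rig import status, read_camera, camera_params, bot gives the robot as it stands. The module is installed in compiled form; this text tells all that it offers.
- The arm moves only by the shell command python3 -m pendant 'ROWS'. ROWS is JSON, a list of rows, each an object of numbers: "grip": the opening in per cent of the stroke, from 0 (shut) to 100 (fully open); "x", "y", "z": the shift along the tool's x, y, z in m; "wx", "wy", "wz": the turn, a rotation vector about the tool's x, y, z in rad. In form: [{"grip": .., "x": .., "y": .., "z": .., "wx": .., "wy": .., "wz": ..}, ...]. A call has 1 to 5 rows; each row shifts and turns the commanded pose from where the row before left it, along the tool's axes as they then stand; what a row does not reach is not made up. A row lasts 1/12 s, in which the tool goes at most 41.7 mm and 7.16 degrees, less where a joint would pass 70% of its speed; a pose out of reach is approached as far as the arm can. A call with a gripper value outside its range is refused whole. The fingers move at their own pace and stop on an object; the grip force is fixed at half the most. Time passes only in rows, so rows that do not move let the fingers close. It gives the time, the measured TCP pose, the force, the opening and the grip force at its end, in the units of the state.
- status.sense(): the state, without advancing time (a new reading comes with each control period).
- read_camera(name): name is "side" or "top" or "wrist"; returns the picture (384x512x3 uint8, red, green, blue); there is no depth.
- camera_params(name): a dict with "camera_matrix" (3x3 intrinsics, pixels), "D" ([k1, k2, p1, p2, k3] as OpenCV has them; the pictures are not rectified), "pose" (4x4, takes a point from camera to world coordinates); the wrist camera has in their place "T_tool_cam" (4x4, takes a point from camera to tool coordinates, whose origin is the TCP and whose axes are the flange's). Camera axes: x right, y down, z forward; pixel columns grow to the right and rows downward; lengths in mm; the calibration is good to about 2 mm. A picture is of the moment at which its call begins: read the wrist's pose just before it. camera_params takes no time and is no camera call.
- bot.finish_job(): hands the job in; it is judged then, once.
The state is a dict: "time_s": time; "joint_positions": joint angles; "qd": joint speeds; "joint_efforts": joint torques, N m; "eef_pos": TCP position; "ee_rot": TCP orientation; "wrist_force": force on the tool from outside, world axes, zero at the start; "torque": the same for the moment, N m; "opening": finger opening in mm; "finger_force": force on a finger pad.
Only numpy, scipy, OpenCV 4.12 (cv2) and the standard library are available. Lean on these libraries where they do the work, as an engineer would, in place of code of your own. Each camera call takes 0.05 s, during which the arm holds its last target. There are 200 camera calls.

### The job

Pick up the snap hook (the steel hook with the sprung gate, not the plain open hook) and clip it onto the larger of the two steel staples in the bench: push its gate against one upright leg of the staple so that the gate gives way and snaps shut again with the leg inside the hook. Let go and leave the hook lying flat on the bench, clipped on, gate closed.

Things in the scene. Friction and masses are not known exactly. Their poses are not given: they have to be found in the camera images.
- snap_hook: Large steel snap hook lying flat, 0.48 kg, 208 mm long, 88 mm wide. Origin: underside, below mid-shank; own +x along shank to bow, +y to gate side, +z up. Shank to grip: square block x = -35..31 mm, 20 wide (y), 32 high; swivel loop behind to x = -79. Front: hook of 14 mm round bar, x = 30..129, y = -44..41, z = 0..14; inside is about 60 mm deep (y = -30..30) and 70 long (x to 114).
- hook_mouth (a point): Middle of the shut gate's working length, at hook x = 80, y = 34, z = 7 mm; axes as the hook's. Mouth: from gate hinge x = 46 to nose x = 99. A leg met here (12 mm either way along x) by moving the hook along its own +y opens the gate, and gets past its end once the leg's centre is at hook y = -10..-18 mm (deeper nearer the hinge): then the gate snaps shut.
- hook_gate (a joint): Sprung gate: flat bar 50 mm long, 8 thick, 11 high, hinged on an upright pin at hook x = 46, y = 34 mm, lying along hook x to x = 96 when shut. 0 rad = shut (spring holds it), growing as it swings into the hook, stop at 1.35. Pushing takes about 2 N at first, up to about 5 N; it cannot swing outward.
- big_staple: Larger staple, fixed: rigid upright U of dark 12 mm round steel bar, 112 mm wide over the legs, 66 high, opening 88 wide and 54 high; too wide to drop the hook over. Origin on the bench midway between the legs, which stand along its own y at -50 and +50 mm; own x square to the opening. Thin washers (1.5 mm, no obstacle) at the feet.
- big_leg_right (a point): Point on the axis of the larger staple's leg at its own y = -50 mm, 20 mm above the bench.
- big_leg_left (a point): Point on the axis of the larger staple's leg at its own y = +50 mm, 20 mm above the bench.
- small_staple: The smaller staple, not to be used: fixed upright U of 10 mm bar, 56 mm wide, 40 mm high. Origin on the bench midway between its legs; legs along its own y.
Mind the look-alikes: they are no part of the job. What is shaped like the snap_hook but orange is not meant.

How it is judged:
By the outcome, as a careful person would: the job done as asked, in the order asked, and still so for the second after the job is handed in, with the robot touching nothing.
It also fails if it takes over 40 s, if anything falls off the work surface, if the arm or the gripper's body presses on something with over 40 N, if the wrist force passes 120 N, or if a joint passes its speed limit or range.

## Working session

There is one attempt and no reset: what is moved stays moved. The work goes in short steps, Python scripts to look and compute and a shell command to move; the robot and the scene stay as the last step left them, time stands still between calls to the robot, and variables do not carry over. Pictures are saved under pics/ and viewed, at most 10 in all, crops included, and the job is handed in when it is done.

```bash
mkdir -p pics; python3 - <<'E'
from rig import status, read_camera, camera_params
import cv2,numpy as np
s=status.sense();print(s)
for n in("top","side"):
    p=camera_params(n);print(n,p)
    cv2.imwrite(f"pics/{n}0.png",cv2.resize(read_camera(n)[:,:,::-1],(800,600),interpolation=cv2.INTER_CUBIC))
print(camera_params("wrist"))
E
```

```text
{'time_s': 0.0, 'joint_positions': array([-7.55905811e+01,  1.50972179e+01, -2.80408278e+00,  7.21580481e+01,
        9.95756890e-04,  8.11025301e+01]), 'qd': array([ 0.01875317, -0.06074499, -0.06249277,  0.0451657 ,  0.090818  ,
        0.10202932]), 'joint_efforts': array([-2.12369880e-03, -6.37616730e+01,  3.84557712e+01,  1.39605094e-02,
       -1.90035958e-04, -1.58687305e-05]), 'eef_pos': array([ 207.65440067, -481.88680178,  230.83767223]), 'ee_rot': array([[ 9.18398842e-01,  3.95655796e-01, -2.40933067e-04],
       [ 3.95655829e-01, -9.18398307e-01,  1.00757079e-03],
       [ 1.77378702e-04, -1.02067842e-03, -9.99999463e-01]]), 'wrist_force': array([ 0.26968884, -0.34995334, -0.80181069]), 'torque': array([ 0.01620559, -0.06821185, -0.02695013]), 'finger_force': 0.0, 'opening': 85.15139191180612}
top {'camera_matrix': array([[449.59596209,   0.        , 260.18725758],
       [  0.        , 449.59596209, 191.55863259],
       [  0.        ,   0.        ,   1.        ]]), 'D': array([-0.11612753,  0.        ,  0.        ,  0.        ,  0.        ]), 'pose': array([[-2.37258709
[... 837 characters left out ...]
+02],
       [ 0.00000000e+00,  0.00000000e+00,  0.00000000e+00,
         1.00000000e+00]])}
{'camera_matrix': array([[268.11841815,   0.        , 256.9365908 ],
       [  0.        , 268.11841815, 190.4986841 ],
       [  0.        ,   0.        ,   1.        ]]), 'D': array([-0.02943248,  0.        ,  0.        ,  0.        ,  0.        ]), 'T_tool_cam': array([[ 9.66879372e-04, -9.46143800e-01, -3.23745232e-01,
         8.28000660e+01],
       [ 9.99999301e-01,  6.94261161e-04,  9.57567160e-04,
         2.45387949e-01],
       [-6.81232490e-04, -3.23745932e-01,  9.46143809e-01,
        -1.42299776e+02],
       [ 0.00000000e+00,  0.00000000e+00,  0.00000000e+00,
         1.00000000e+00]])}
```

View pics/top0.png

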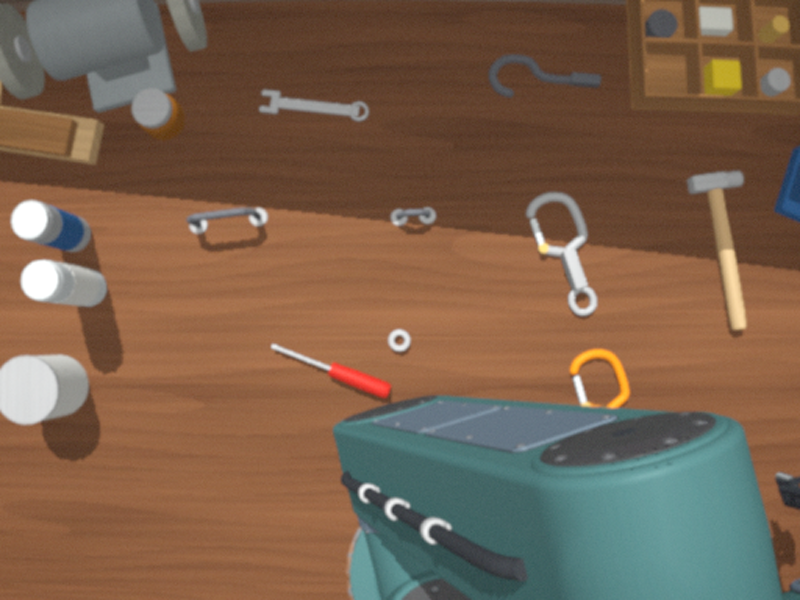

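View pics/side0.png

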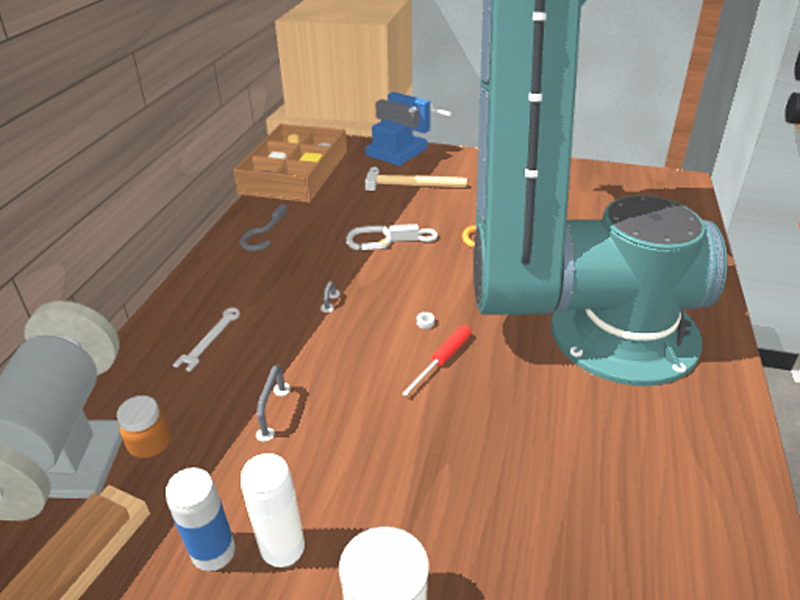

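The snap hook could be confused with three things in the top view:
- Steel snap hook with gate at (565,250). This matches the description.
- Plain open hook at (540,75).
- Orange carabiner at (600,380).

For the staples, the big one is at (228,220) and the small one at (413,215). The spanner and washer are irrelevant. I'll check the choice in a close crop.

```bash
cat > h.py <<'E'
import numpy as np,cv2
from rig import status,read_camera,camera_params
def ray(n,uv,z,pose=None):
    p=camera_params(n);T=p["pose"] if pose is None else pose
    u=cv2.undistortPoints(np.array(uv,float).reshape(-1,1,2),p["camera_matrix"],p["D"]).reshape(-1,2)
    d=np.c_[u,np.ones(len(u))]@T[:3,:3].T
    return T[:3,3]+d*((z-T[2,3])/d[:,2])[:,None]
def wpose():
    s=status.sense();T=np.eye(4);T[:3,:3]=s["ee_rot"];T[:3,3]=s["eef_pos"]
    return T@camera_params("wrist")["T_tool_cam"]
def proj(n,P,pose=None):
    p=camera_params(n);T=np.linalg.inv(p["pose"] if pose is None else pose)
    return cv2.projectPoints(np.array(P,float).reshape(-1,1,3),cv2.Rodrigues(T[:3,:3])[0],T[:3,3],p["camera_matrix"],p["D"])[0].reshape(-1,2)
E
python3 - <<'E'
from h import *
im=read_camera("top")[:,:,::-1]
a=cv2.resize(im[115:207,325:390],None,fx=6,fy=6,interpolation=cv2.INTER_CUBIC)
b=cv2.resize(im[120:165,112:178],None,fx=6,fy=6,interpolation=cv2.INTER_CUBIC)
c=np.zeros((560,800,3),np.uint8);c[:a.shape[0],:a.shape[1]]=a;c[:b.shape[0],400:400+b.shape[1]]=b
cv2.imwrite("pics/crop.png",c)
E
```

```text
(no output)
```

View pics/crop.png

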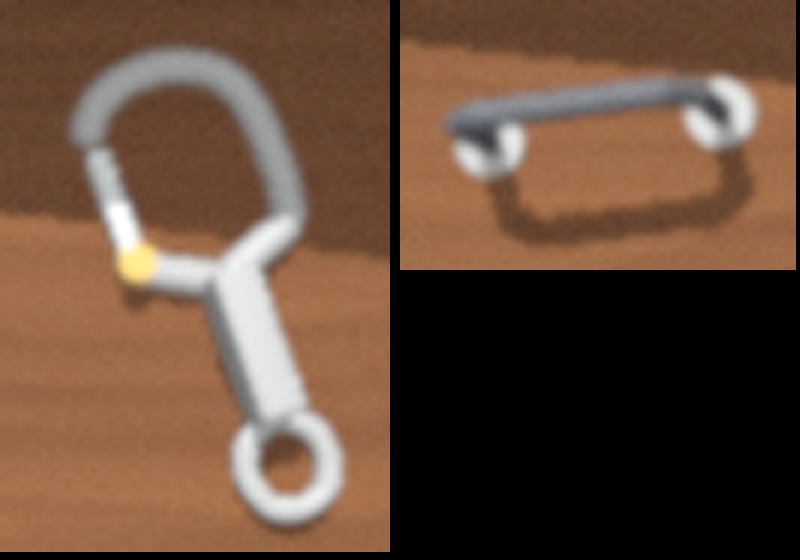

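The crop confirms the steel snap hook: sprung gate, gold hinge pin at (138,264), shank top from (240,275) to (283,410), ring at (288,468). The staple's washers are at (490,143) and (721,113).

```bash
python3 - <<'E'
from h import *
o=lambda c,ox,oy,x0=0:[((x-x0+.5)/6-.5+ox,(y+.5)/6-.5+oy) for x,y in c]
H=o([(138,264),(288,468),(90,140),(180,65),(290,205)],325,115)
P=np.array([ray("top",[p],z)[0] for p,z in zip(H,[14,8,8,7,7])])
S=ray("top",o([(490,143),(721,113)],112,120,400),1)
print("pin,ring,nose,bowtop,right\n",P.round(1));print("feet",S.round(1),np.linalg.norm(S[0]-S[1]))
sh=ray("top",o([(240,275),(283,410)],325,115),32);print("shank",sh.round(1),np.linalg.norm(sh[0]-sh[1]))
# fit hook 2D: pin (46,34), ring centre (-58,0)?, shank ends (31,0),(-35,0), bow end axis (122,0)
M=np.array([(46,34),(-61,0),(31,0),(-35,0)],float);W=np.r_[P[:2],sh][:,:2]
mc,wc=M.mean(0),W.mean(0);a=M-mc;b=W-wc
th=np.arctan2((a[:,0]*b[:,1]-a[:,1]*b[:,0]).sum(),(a*b).sum());R=np.array([[np.cos(th),-np.sin(th)],[np.sin(th),np.cos(th)]])
t=wc-R@mc;print("hook",np.degrees(th),t,"res",(M@R.T+t-W).round(1))
d=S[0]-S[1];print("staple y-axis ang",np.degrees(np.arctan2(d[1],d[0])))
st=status.sense();print("tool x ang",np.degrees(np.arctan2(*st["ee_rot"][[1,0],0])))
for f in S: print(proj("side",[[*f[:2],1]])/.64)
print(proj("side",[[*t,16]])/.64)
E
```

```text
pin,ring,nose,bowtop,right
 [[ 521.5 -172.4   14. ]
 [ 435.9 -236.7    8. ]
 [ 575.1 -153.9    8. ]
 [ 607.9 -193.3    7. ]
 [ 548.  -239.7    7. ]]
feet [[562.2 390.3   1. ]
 [574.5 290.8   1. ]] 100.25101239322204
shank [[ 514.8 -211.4   32. ]
 [ 458.7 -228.6   32. ]] 58.68295676804968
hook 18.413802148404443 [ 489.90464037 -218.84085587] res [[ 1.3  0.3]
 [-3.9 -1.4]
 [ 4.5  2.3]
 [-2.  -1.3]]
staple y-axis ang 97.09299637110087
tool x ang 23.3060408396905
[[265.94434523 434.98828026]]
[[282.55677851 389.80790782]]
[[403.18697207 233.09745704]]
```

Hook at (490,-219), yaw 18.4°. Staple feet are at (562,390) and (574.5,291), 100 mm apart as specified. The plan is to grip the shank and approach the right leg from the right along +y, with hook yaw about 7°. That keeps the other leg clear.

```bash
R='{"x":0.0363,"y":-0.013,"z":0.009}'
python3 -m pendant '[{"grip":100,"x":0.0363,"y":-0.013,"z":0.009},{"grip":100,"x":0.0363,"y":-0.013,"z":0.009},{"grip":100,"x":0.0363,"y":-0.013,"z":0.009},{"grip":100,"x":0.0363,"y":-0.013,"z":0.009},{"grip":100,"x":0.0363,"y":-0.013,"z":0.009}]'
python3 -m pendant '[{"grip":100,"x":0.0363,"y":-0.013,"z":0.009},{"grip":100,"x":0.0363,"y":-0.013,"z":0.009},{"grip":100,"x":0.0363,"y":-0.013,"z":0.009},{"grip":100,"x":0.0363,"y":-0.013,"z":0.009},{"grip":100,"x":0.0363,"y":-0.013,"z":0.009}]'
python3 -m pendant '[{"grip":100,"wz":0.0855},{"grip":100},{"grip":100}]'
python3 - <<'E'
from h import *
W=wpose();im=read_camera("wrist")[:,:,::-1]
np.save("W.npy",W)
cv2.imwrite("pics/w1.png",cv2.resize(im,(800,600),interpolation=cv2.INTER_CUBIC))
E
```

```text
invalid input at $[0]: expected keys grip, x, y, z, wx, wy, wz
invalid input at $[0]: expected keys grip, x, y, z, wx, wy, wz
invalid input at $[0]: expected keys grip, x, y, z, wx, wy, wz
```

View pics/w1.png

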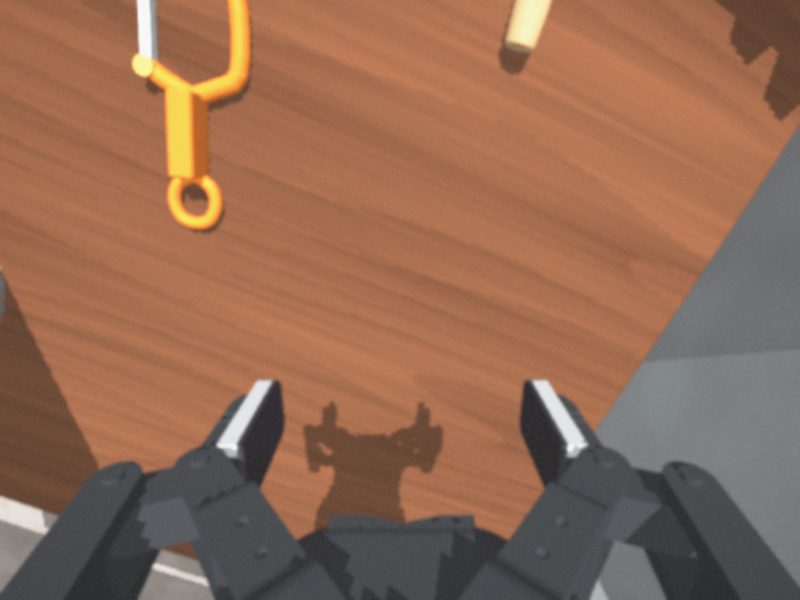

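The robot didn't move: the rows were refused because every key is required. The picture shows only the orange look-alike at (190,130). I'll resend with all seven keys.

```bash
python3 -m pendant '[{"grip":100,"x":0.0363,"y":-0.013,"z":0.009,"wx":0,"wy":0,"wz":0},{"grip":100,"x":0.0363,"y":-0.013,"z":0.009,"wx":0,"wy":0,"wz":0},{"grip":100,"x":0.0363,"y":-0.013,"z":0.009,"wx":0,"wy":0,"wz":0},{"grip":100,"x":0.0363,"y":-0.013,"z":0.009,"wx":0,"wy":0,"wz":0},{"grip":100,"x":0.0363,"y":-0.013,"z":0.009,"wx":0,"wy":0,"wz":0}]' &&
python3 -m pendant '[{"grip":100,"x":0.0363,"y":-0.013,"z":0.009,"wx":0,"wy":0,"wz":0},{"grip":100,"x":0.0363,"y":-0.013,"z":0.009,"wx":0,"wy":0,"wz":0},{"grip":100,"x":0.0363,"y":-0.013,"z":0.009,"wx":0,"wy":0,"wz":0},{"grip":100,"x":0.0363,"y":-0.013,"z":0.009,"wx":0,"wy":0,"wz":0},{"grip":100,"x":0.0363,"y":-0.013,"z":0.009,"wx":0,"wy":0,"wz":0}]' &&
python3 -m pendant '[{"grip":100,"x":0,"y":0,"z":0,"wx":0,"wy":0,"wz":0.0855},{"grip":100,"x":0,"y":0,"z":0,"wx":0,"wy":0,"wz":0},{"grip":100,"x":0,"y":0,"z":0,"wx":0,"wy":0,"wz":0}]'
python3 - <<'E'
from h import *
W=wpose();im=read_camera("wrist")[:,:,::-1]
np.save("W.npy",W)
cv2.imwrite("pics/w2.png",cv2.resize(im,(800,600),interpolation=cv2.INTER_CUBIC))
E
```

```text
time_s: 0.62
eef_pos: [349.6, -349.2, 185.9]
ee_rot: [[0.919, 0.395, 0.0], [0.395, -0.919, 0.0], [0.0, 0.0, -1.0]]
wrist_force: [0.8, -0.8, 0.0]
opening: 85.4
finger_force: 0.0
time_s: 1.03
eef_pos: [490.8, -217.5, 140.8]
ee_rot: [[0.918, 0.396, 0.0], [0.396, -0.918, -0.0], [0.0, 0.0, -1.0]]
wrist_force: [0.6, -0.9, -0.1]
opening: 85.1
finger_force: 0.0
time_s: 1.28
eef_pos: [489.5, -219.1, 141.2]
ee_rot: [[0.948, 0.318, -0.0], [0.318, -0.948, 0.0], [-0.0, -0.0, -1.0]]
wrist_force: [-0.5, 0.4, -0.2]
opening: 85.4
finger_force: 0.0
```

View pics/w2.png

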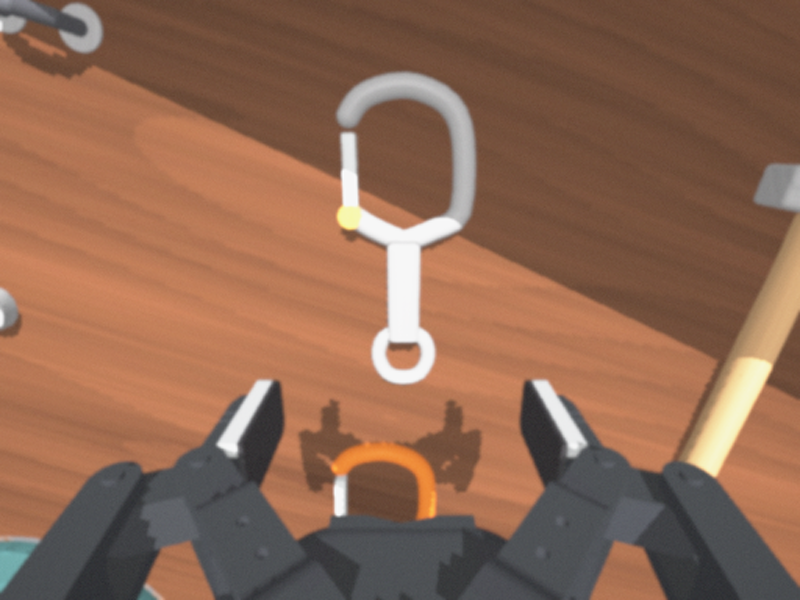

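The wrist view shows the hook centred between the fingers and aligned. Shank top runs from (404,243) to (404,341), with the pin at (348,217). I'll check its position along the shank.

```bash
python3 - <<'E'
from h import *
W=np.load("W.npy");s=status.sense()
for n,p,z in [("front",(404,243),32),("back",(404,341),32),("pin",(348,217),14),("ring",(403,354),8),("nose",(347,118),7)]:
    w=ray("wrist",[((p[0]+.5)*.64-.5,(p[1]+.5)*.64-.5)],z,W)[0]; print(n,w.round(1),(s["ee_rot"].T@(w-s["eef_pos"])).round(1))
E
```

```text
front [ 520.5 -210.7   32. ] [ 32.4   1.5 109.4]
back [ 458.7 -231.6   32. ] [-32.8   1.7 109.4]
pin [ 521.6 -172.6   14. ] [ 45.6 -34.2 127.4]
ring [ 438.2 -237.9    8. ] [-54.3   1.2 133.4]
nose [ 578.  -154.6    7. ] [104.8 -33.5 134.4]
```

```bash
python3 -m pendant '[{"grip":100,"x":0,"y":0.001,"z":0.036,"wx":0,"wy":0,"wz":0},{"grip":100,"x":0,"y":0,"z":0.036,"wx":0,"wy":0,"wz":0},{"grip":100,"x":0,"y":0,"z":0.036,"wx":0,"wy":0,"wz":0},{"grip":100,"x":0,"y":0,"z":0.018,"wx":0,"wy":0,"wz":0},{"grip":100,"x":0,"y":0,"z":0.009,"wx":0,"wy":0,"wz":0}]' &&
python3 -m pendant '[{"grip":0,"x":0,"y":0,"z":0,"wx":0,"wy":0,"wz":0},{"grip":0,"x":0,"y":0,"z":0,"wx":0,"wy":0,"wz":0},{"grip":0,"x":0,"y":0,"z":0,"wx":0,"wy":0,"wz":0},{"grip":0,"x":0,"y":0,"z":0,"wx":0,"wy":0,"wz":0},{"grip":0,"x":0,"y":0,"z":0,"wx":0,"wy":0,"wz":0}]' &&
python3 -m pendant '[{"grip":0,"x":0,"y":0,"z":0,"wx":0,"wy":0,"wz":0},{"grip":0,"x":0,"y":0,"z":0,"wx":0,"wy":0,"wz":0},{"grip":0,"x":0,"y":0,"z":0,"wx":0,"wy":0,"wz":0},{"grip":0,"x":0,"y":0,"z":0,"wx":0,"wy":0,"wz":0},{"grip":0,"x":0,"y":0,"z":0,"wx":0,"wy":0,"wz":0}]'
```

```text
time_s: 1.75
eef_pos: [488.1, -220.4, 4.2]
ee_rot: [[0.949, 0.316, -0.003], [0.316, -0.949, 0.002], [-0.002, -0.002, -1.0]]
wrist_force: [0.0, 0.2, 0.6]
opening: 85.7
finger_force: 0.0
time_s: 2.17
eef_pos: [490.6, -220.6, 7.4]
ee_rot: [[0.949, 0.316, 0.002], [0.316, -0.949, -0.001], [0.001, 0.002, -1.0]]
wrist_force: [-0.0, 0.2, 0.5]
opening: 25.6
finger_force: 0.0
time_s: 2.58
eef_pos: [490.5, -220.4, 7.4]
ee_rot: [[0.949, 0.316, 0.001], [0.316, -0.949, -0.001], [0.001, 0.001, -1.0]]
wrist_force: [-2.8, 0.6, 10.9]
opening: 18.9
finger_force: 59.5
```

Gripped (18.9 mm opening, 59.5 N). Next I'll lift, turn to 7° and carry it to the staple's right side.

```bash
python3 -m pendant '[{"grip":0,"x":0,"y":0,"z":-0.01,"wx":0,"wy":0,"wz":0},{"grip":0,"x":0,"y":0,"z":-0.03,"wx":0,"wy":0,"wz":0},{"grip":0,"x":0,"y":0,"z":-0.03,"wx":0,"wy":0,"wz":0},{"grip":0,"x":0,"y":0,"z":0,"wx":0,"wy":0,"wz":0.1},{"grip":0,"x":0,"y":0,"z":0,"wx":0,"wy":0,"wz":0.1}]' &&
python3 -m pendant '[{"grip":0,"x":0.0044,"y":-0.015,"z":0,"wx":0,"wy":0,"wz":0},{"grip":0,"x":0.0044,"y":-0.03,"z":0,"wx":0,"wy":0,"wz":0},{"grip":0,"x":0.0044,"y":-0.03,"z":0,"wx":0,"wy":0,"wz":0},{"grip":0,"x":0.0044,"y":-0.03,"z":0,"wx":0,"wy":0,"wz":0},{"grip":0,"x":0.0044,"y":-0.03,"z":0,"wx":0,"wy":0,"wz":0}]' &&
python3 -m pendant '[{"grip":0,"x":0.0044,"y":-0.03,"z":0,"wx":0,"wy":0,"wz":0},{"grip":0,"x":0.0044,"y":-0.03,"z":0,"wx":0,"wy":0,"wz":0},{"grip":0,"x":0.0044,"y":-0.03,"z":0,"wx":0,"wy":0,"wz":0},{"grip":0,"x":0.0044,"y":-0.03,"z":0,"wx":0,"wy":0,"wz":0},{"grip":0,"x":0.0044,"y":-0.03,"z":0,"wx":0,"wy":0,"wz":0}]' &&
python3 -m pendant '[{"grip":0,"x":0.0044,"y":-0.03,"z":0,"wx":0,"wy":0,"wz":0},{"grip":0,"x":0.0044,"y":-0.03,"z":0,"wx":0,"wy":0,"wz":0},{"grip":0,"x":0.0044,"y":-0.03,"z":0,"wx":0,"wy":0,"wz":0},{"grip":0,"x":0.0044,"y":-0.03,"z":0,"wx":0,"wy":0,"wz":0},{"grip":0,"x":0.0044,"y":-0.015,"z":0,"wx":0,"wy":0,"wz":0}]' &&
python3 -m pendant '[{"grip":0,"x":0,"y":0,"z":0,"wx":0,"wy":0,"wz":0},{"grip":0,"x":0,"y":0,"z":0,"wx":0,"wy":0,"wz":0},{"grip":0,"x":0,"y":0,"z":0,"wx":0,"wy":0,"wz":0}]'
python3 - <<'E'
from h import *
W=wpose();np.save("W.npy",W);im=read_camera("wrist")[:,:,::-1]
cv2.imwrite("pics/w3.png",cv2.resize(im,(800,600),interpolation=cv2.INTER_CUBIC))
E
```

```text
time_s: 3.0
eef_pos: [490.8, -220.5, 78.1]
ee_rot: [[0.993, 0.117, 0.003], [0.117, -0.993, -0.002], [0.002, 0.002, -1.0]]
wrist_force: [0.9, 0.5, -5.6]
opening: 19.1
finger_force: 59.8
time_s: 3.42
eef_pos: [495.0, -82.0, 76.4]
ee_rot: [[0.993, 0.121, -0.0], [0.121, -0.993, 0.0], [-0.0, -0.0, -1.0]]
wrist_force: [1.4, 0.0, -4.3]
opening: 18.5
finger_force: 59.9
time_s: 3.83
eef_pos: [498.7, 69.7, 76.5]
ee_rot: [[0.993, 0.121, -0.0], [0.121, -0.993, -0.0], [-0.0, 0.0, -1.0]]
wrist_force: [1.4, -0.6, -3.8]
opening: 19.1
finger_force: 59.9
time_s: 4.25
eef_pos: [508.2, 175.9, 76.8]
ee_rot: [[0.986, 0.169, -0.005], [0.169, -0.985, 0.024], [-0.0, -0.024, -1.0]]
wrist_force: [-0.0, 0.5, -4.9]
opening: 18.9
finger_force: 59.9
time_s: 4.5
eef_pos: [508.4, 173.2, 76.6]
ee_rot: [[0.986, 0.164, -0.004], [0.164, -0.986, 0.022], [-0.001, -0.023, -1.0]]
wrist_force: [-0.6, -0.4, -3.5]
opening: 19.1
finger_force: 59.9
```

View pics/w3.png

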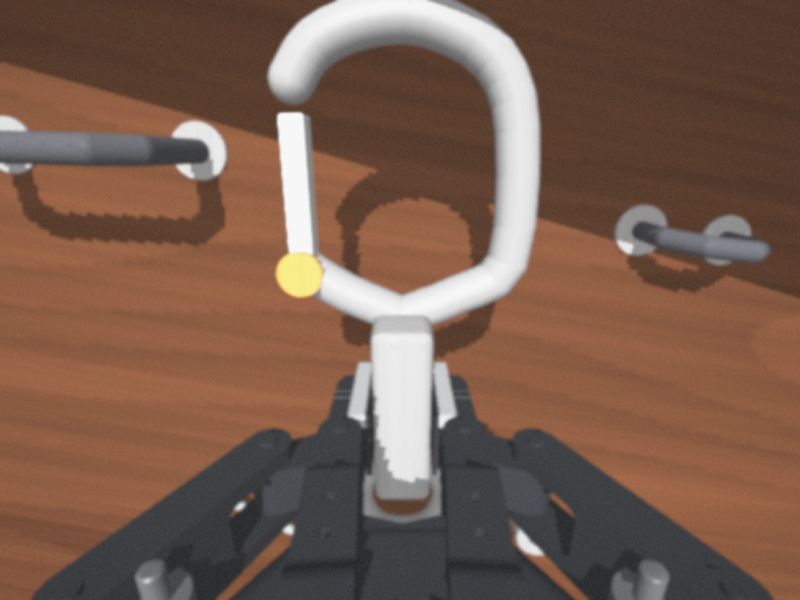

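The view shows the hook well held: pin (299,274), nose (290,85), big staple's right foot (200,151). The tool stopped short because joint 6 reached its limit (J6 = J1+180-yaw > 180). I'll use yaw 36° instead, where the other leg still clears the hook.

```bash
python3 - <<'E'
from h import *
from scipy.spatial.transform import Rotation as Ro
W=np.load("W.npy");s=status.sense();print(s["joint_positions"].round(1))
R=s["ee_rot"];dz=s["eef_pos"][2]-7.4
for n,p,z in [("pin",(299,274),14+dz),("foot",(200,151),1),("shankfront",(403,320),32+dz)]:
    w=ray("wrist",[((p[0]+.5)*.64-.5,(p[1]+.5)*.64-.5)],z,W)[0]; print(n,w.round(1),(R.T@(w-s["eef_pos"])).round(1))
a=np.radians(36);c,d=np.cos(a),np.sin(a)
D=np.array([[c,d,0],[d,-c,0],[0,0,-1]])
print("rotvec",Ro.from_matrix(R.T@D).as_rotvec().round(4))
leg=np.array([574.5,291]);t=leg-80*D[:2,0]+70*D[:2,1]
print("target",t,"delta in D frame",(D.T@(np.r_[t,s["eef_pos"][2]]-s["eef_pos"])).round(1))
E
```

```text
[  9.4  21.6 -18.4  50.    1.3 179.9]
pin [546.9 214.1  83.3] [ 44.8 -34.2  -5.8]
foot [575.6 288.    1. ] [  85.2 -100.5   78. ]
shankfront [543.8 177.6 101.3] [ 35.6   0.9 -24.6]
rotvec [-0.0226 -0.0048 -0.4631]
target [550.92360811 187.34599021] delta in D frame [42.7 13.6  0. ]
```

```bash
python3 -m pendant '[{"grip":0,"x":0,"y":0,"z":0,"wx":-0.0226,"wy":-0.0048,"wz":0},{"grip":0,"x":0,"y":0,"z":0,"wx":0,"wy":0,"wz":-0.116},{"grip":0,"x":0,"y":0,"z":0,"wx":0,"wy":0,"wz":-0.116},{"grip":0,"x":0,"y":0,"z":0,"wx":0,"wy":0,"wz":-0.116},{"grip":0,"x":0,"y":0,"z":0,"wx":0,"wy":0,"wz":-0.116}]' &&
python3 -m pendant '[{"grip":0,"x":0.021,"y":0.007,"z":0,"wx":0,"wy":0,"wz":0},{"grip":0,"x":0.021,"y":0.007,"z":0,"wx":0,"wy":0,"wz":0},{"grip":0,"x":0,"y":0,"z":0,"wx":0,"wy":0,"wz":0},{"grip":0,"x":0,"y":0,"z":0,"wx":0,"wy":0,"wz":0}]'
cat > d.py <<'E'
from h import *
from scipy.spatial.transform import Rotation as Ro
s=status.sense();R=s["ee_rot"];l=np.array([575,289.5,s["eef_pos"][2]])
v=R.T@(l-s["eef_pos"]);print("leg in hook frame x,y:",v[0].round(1),(-v[1]).round(1),"J",s["joint_positions"].round(1))
a=np.radians(36);c,d=np.cos(a),np.sin(a)
print("rotvec to 36:",Ro.from_matrix(R.T@np.array([[c,d,0],[d,-c,0],[0,0,-1]])).as_rotvec().round(4), "F",s["wrist_force"].round(1))
E
python3 d.py
```

```text
time_s: 4.97
eef_pos: [509.0, 170.3, 76.8]
ee_rot: [[0.802, 0.598, -0.006], [0.598, -0.802, 0.001], [-0.004, -0.004, -1.0]]
wrist_force: [0.1, -0.1, -4.9]
opening: 18.9
finger_force: 59.9
time_s: 5.3
eef_pos: [551.8, 184.3, 76.3]
ee_rot: [[0.805, 0.593, -0.005], [0.593, -0.805, 0.001], [-0.004, -0.004, -1.0]]
wrist_force: [-0.9, -0.9, -5.2]
opening: 19.1
finger_force: 59.9
leg in hook frame x,y: 81.1 70.9 J [ 1.04e+01  2.57e+01 -1.13e+01  5.32e+01  1.00e-01  1.54e+02]
rotvec to 36: [-0.0042  0.0037  0.0069] F [-0.9 -0.9 -5.2]
```

```bash
python3 -m pendant '[{"grip":0,"x":0,"y":0,"z":0.03,"wx":-0.004,"wy":0.004,"wz":0.007},{"grip":0,"x":0,"y":0,"z":0.025,"wx":0,"wy":0,"wz":0},{"grip":0,"x":0,"y":0,"z":0.01,"wx":0,"wy":0,"wz":0},{"grip":0,"x":0,"y":-0.01,"z":0,"wx":0,"wy":0,"wz":0},{"grip":0,"x":0,"y":-0.01,"z":0,"wx":0,"wy":0,"wz":0}]' && python3 d.py &&
python3 -m pendant '[{"grip":0,"x":0,"y":-0.01,"z":0,"wx":0,"wy":0,"wz":0},{"grip":0,"x":0,"y":-0.01,"z":0,"wx":0,"wy":0,"wz":0},{"grip":0,"x":0,"y":-0.008,"z":0,"wx":0,"wy":0,"wz":0},{"grip":0,"x":0,"y":0,"z":0,"wx":0,"wy":0,"wz":0}]' && python3 d.py
```

```text
time_s: 5.72
eef_pos: [538.5, 201.0, 11.8]
ee_rot: [[0.809, 0.587, -0.001], [0.587, -0.809, 0.001], [-0.0, -0.001, -1.0]]
wrist_force: [-0.4, 0.2, -5.1]
opening: 18.7
finger_force: 59.9
leg in hook frame x,y: 81.5 50.2 J [ 1.230e+01  2.860e+01 -1.800e+01  4.350e+01  1.000e-01  1.564e+02]
rotvec to 36: [-0.0012  0.     -0.0006] F [-0.4  0.2 -5.1]
time_s: 6.05
eef_pos: [521.9, 225.1, 12.4]
ee_rot: [[0.808, 0.589, 0.001], [0.589, -0.808, 0.002], [0.002, -0.001, -1.0]]
wrist_force: [-0.9, -2.9, -2.0]
opening: 18.6
finger_force: 60.2
leg in hook frame x,y: 80.9 20.7 J [ 1.51e+01  2.80e+01 -1.90e+01  4.29e+01  1.00e-01  1.59e+02]
rotvec to 36: [-0.0007 -0.0016  0.002 ] F [-0.9 -2.9 -2. ]
```

Force of about 3 N, so the gate is giving. I'll push on.

```bash
python3 -m pendant '[{"grip":0,"x":0,"y":-0.01,"z":0,"wx":0,"wy":0,"wz":0},{"grip":0,"x":0,"y":-0.01,"z":0,"wx":0,"wy":0,"wz":0},{"grip":0,"x":0,"y":-0.008,"z":0,"wx":0,"wy":0,"wz":0},{"grip":0,"x":0,"y":0,"z":0,"wx":0,"wy":0,"wz":0}]' && python3 d.py &&
python3 -m pendant '[{"grip":0,"x":0,"y":-0.005,"z":0,"wx":0,"wy":0,"wz":0},{"grip":0,"x":0,"y":-0.005,"z":0,"wx":0,"wy":0,"wz":0},{"grip":0,"x":0,"y":0,"z":0,"wx":0,"wy":0,"wz":0},{"grip":0,"x":0,"y":0,"z":0,"wx":0,"wy":0,"wz":0}]' && python3 d.py
python3 - <<'E'
from h import *
im=read_camera("wrist")[:,:,::-1]
cv2.imwrite("pics/w4.png",cv2.resize(im,(800,600),interpolation=cv2.INTER_CUBIC))
E
```

```text
time_s: 6.38
eef_pos: [504.8, 247.6, 11.6]
ee_rot: [[0.808, 0.589, -0.001], [0.589, -0.808, 0.002], [0.0, -0.002, -1.0]]
wrist_force: [0.1, -1.4, -4.2]
opening: 19.3
finger_force: 59.9
leg in hook frame x,y: 81.4 -7.5 J [ 1.780e+01  2.760e+01 -1.990e+01  4.250e+01  1.000e-01  1.616e+02]
rotvec to 36: [-0.0022 -0.0003  0.0021] F [ 0.1 -1.4 -4.2]
time_s: 6.72
eef_pos: [500.3, 254.7, 11.6]
ee_rot: [[0.808, 0.589, 0.0], [0.589, -0.808, 0.001], [0.001, -0.001, -1.0]]
wrist_force: [0.1, 0.5, -5.4]
opening: 18.9
finger_force: 59.9
leg in hook frame x,y: 80.9 -15.8 J [ 1.860e+01  2.750e+01 -2.010e+01  4.230e+01  1.000e-01  1.626e+02]
rotvec to 36: [-0.0011 -0.001   0.0009] F [ 0.1  0.5 -5.4]
```

View pics/w4.png

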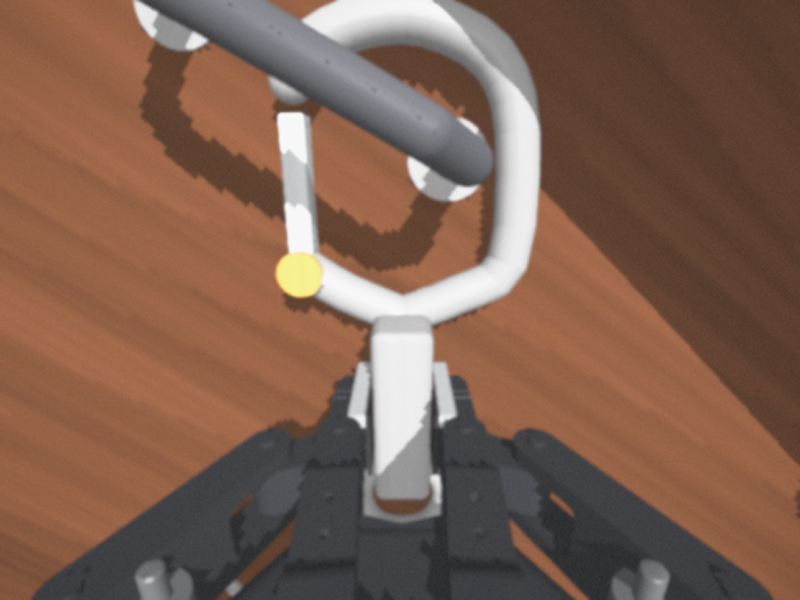

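The gate (285–310, 115–255) is shut again and the leg (foot at 447,165) is inside the hook. Now I'll ease back to centre the leg, lower, release and retreat.

```bash
python3 -m pendant '[{"grip":0,"x":0,"y":0.007,"z":0,"wx":0,"wy":0,"wz":0},{"grip":0,"x":0,"y":0.006,"z":0.002,"wx":0,"wy":0,"wz":0},{"grip":0,"x":0,"y":0,"z":0.002,"wx":0,"wy":0,"wz":0},{"grip":0,"x":0,"y":0,"z":0.0005,"wx":0,"wy":0,"wz":0},{"grip":0,"x":0,"y":0,"z":0,"wx":0,"wy":0,"wz":0}]' && python3 d.py &&
python3 -m pendant '[{"grip":100,"x":0,"y":0,"z":0,"wx":0,"wy":0,"wz":0},{"grip":100,"x":0,"y":0,"z":0,"wx":0,"wy":0,"wz":0},{"grip":100,"x":0,"y":0,"z":0,"wx":0,"wy":0,"wz":0},{"grip":100,"x":0,"y":0,"z":0,"wx":0,"wy":0,"wz":0},{"grip":100,"x":0,"y":0,"z":0,"wx":0,"wy":0,"wz":0}]' && 
python3 -m pendant '[{"grip":100,"x":0,"y":0,"z":0,"wx":0,"wy":0,"wz":0},{"grip":100,"x":0,"y":0,"z":0,"wx":0,"wy":0,"wz":0},{"grip":100,"x":0,"y":0,"z":-0.01,"wx":0,"wy":0,"wz":0},{"grip":100,"x":0,"y":0,"z":-0.03,"wx":0,"wy":0,"wz":0},{"grip":100,"x":0,"y":0,"z":-0.035,"wx":0,"wy":0,"wz":0}]' &&
python3 -m pendant '[{"grip":100,"x":0,"y":0,"z":-0.035,"wx":0,"wy":0,"wz":0},{"grip":100,"x":0,"y":0,"z":-0.035,"wx":0,"wy":0,"wz":0},{"grip":100,"x":0,"y":0,"z":0,"wx":0,"wy":0,"wz":0},{"grip":100,"x":0,"y":0,"z":0,"wx":0,"wy":0,"wz":0}]'
python3 - <<'E'
from h import *
im=read_camera("wrist")[:,:,::-1];b=read_camera("side")[:,:,::-1][200:300,120:320]
c=np.vstack([cv2.resize(im,(440,330),interpolation=cv2.INTER_AREA),cv2.resize(b,(440,220),interpolation=cv2.INTER_CUBIC)])
cv2.imwrite("pics/w5.png",c)
E
```

```text
time_s: 7.18
eef_pos: [509.0, 243.2, 7.4]
ee_rot: [[0.809, 0.587, 0.002], [0.587, -0.809, 0.001], [0.002, 0.001, -1.0]]
wrist_force: [1.5, -4.1, 2.5]
opening: 18.9
finger_force: 60.8
leg in hook frame x,y: 80.6 -1.3 J [ 17.3  28.  -20.1  41.9   0.  161.3]
rotvec to 36: [ 0.0006 -0.0017 -0.0007] F [ 1.5 -4.1  2.5]
time_s: 7.6
eef_pos: [508.0, 244.1, 7.1]
ee_rot: [[0.809, 0.588, 0.0], [0.588, -0.809, 0.001], [0.001, -0.001, -1.0]]
wrist_force: [0.1, 0.3, -0.5]
opening: 78.0
finger_force: 0.0
time_s: 8.02
eef_pos: [506.7, 243.5, 82.3]
ee_rot: [[0.809, 0.588, -0.003], [0.588, -0.809, 0.0], [-0.002, -0.002, -1.0]]
wrist_force: [0.5, -0.0, 0.9]
opening: 85.4
finger_force: 0.0
time_s: 8.35
eef_pos: [508.9, 244.1, 154.6]
ee_rot: [[0.809, 0.588, 0.004], [0.588, -0.809, 0.003], [0.005, 0.0, -1.0]]
wrist_force: [-0.3, -0.6, -0.9]
opening: 85.4
finger_force: 0.0
```

View pics/w5.png

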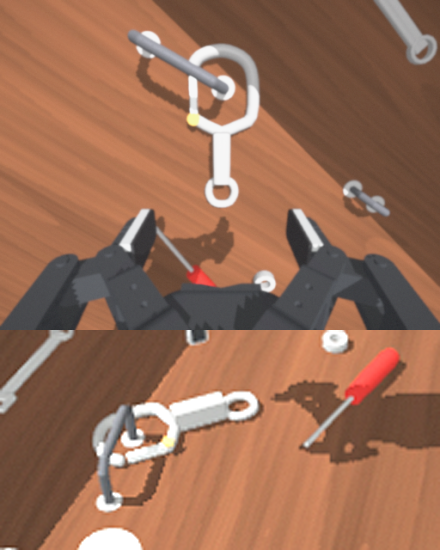

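The hook lies flat around the right leg (foot at 223,88), with its gate shut between the pin (193,119) and the nose. The robot is clear of it.

```bash
python3 -c "
from rig import bot
print(bot.finish_job())"
```

```text
the job is handed in; nothing more can be done
None
```

The snap hook is clipped onto the right leg of the larger staple, lying flat with its gate shut; I let go, moved the arm clear and handed the job in at about 8.5 s.

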